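# Lift the open tan polish tin off its rest with the flat lifter

### The job

Take the flat lifter by its red handle, slide its blade under the open tin of tan shoe polish where it stands on its chrome rest, and lift the tin off. Carry it level to the round cork mat and set it down there still standing on the blade, with the whole tin over the mat, then let go of the lifter. Do not touch the tan tin with the gripper, and leave the tin of black polish where it is.

Things in the scene. Friction and masses are not known exactly. Their poses are not given: they have to be found in the camera images.
- lifter: Flat lifter, 150 g, lying on the glass shelf (top at z 40). Origin: underside of the blade, below the handle; +x to the blade's front edge. Blade 3 thick, 48 wide, x -70 to 125. Red handle bar along x (-44 to 36), 20 wide, 36 to 62 above the origin, on 8 mm posts at x -32 and 24. Grip it near x 0, 60 N or more lest it tip. Carry a tin centred at about x 85, clear of posts and fingers. All mm.
- tin_tan: Open steel tin of tan (orange-brown) solid polish, 90 mm wide, 20 high, 70-140 g. Origin: centre of underside. It stands on a fixed chrome rest: two rails along its x axis (from x -40 mm), 18 high, 68 apart inside; a 26 high bar closes the back (x 51 to 57). So an 18 mm gap lies between tin and glass: slide the blade in from the open front (robot side), along +x, then lift straight up.
- tin_black: The same kind of tin filled with black polish, on the same kind of rest (origin and axes alike); to be left alone.
- mat: Round cork mat fixed on the glass, 220 mm diameter, 4 mm thick, top at z = 44 mm. Origin: centre of its underside. The lifter's rear end may overhang it.

How it is judged (in metres and radians):
On the way:
1. the tan tin is carried by the lifter's blade, at least 12 mm above its rest and level within 15 degrees (height (world z) of tin_tan above 0.07 m and contact force between lifter and tin_tan above 0.3 N and angle between tin_tan's own z axis and vertical below 0.26 rad), for 0.2 s.
At the end, for the whole second after the job is handed in: The tan tin stands on the lifter's blade, level within 7 degrees, and the lifter lies flat (within 7 degrees) on the cork mat, its underside less than 15 mm above the glass, with the tin's centre within 65 mm of the mat's centre (the whole tin over the mat); both at rest and released (horizontal distance between tin_tan and mat below 0.065 m and z of tin_tan in the frame of lifter between -0.001 and 0.008 m and contact force between lifter and tin_tan above 0.3 N and contact force between lifter and mat above 0.3 N and angle between each of tin_tan, lifter's own z axis and vertical below 0.12 rad and height (world z) of lifter below 0.055 m and linear speed of each of tin_tan, lifter below 0.02 m/s); the robot touches nothing.
It fails at once if the gripper or arm touches the tan tin (contact force between any of the fingers, the arm and tin_tan above 0.5 N).
It fails at once if the tan tin is tipped by more than 20 degrees (angle between tin_tan's own z axis and vertical above 0.35 rad).
It fails at once if the black tin is moved by more than 15 mm (distance of tin_black from where it was at the start of the episode above 0.015 m).
It also fails if it takes over 58 s, if anything falls off the work surface, if the arm or the gripper's body presses on something with over 40 N, if the wrist force passes 120 N, or if a joint passes its speed limit or range.

### The arm

A 6-joint arm with a two-finger parallel gripper is mounted at the origin on the work surface. World frame = base frame: x ahead of the robot, y to its left, z up, the work surface at z = 0. Lengths are in mm, angles in rad, forces in N, time in s.
With the tool pointing down it reaches from about 350 to 875 mm from the base axis. Payload 4.2 kg.
Tool frame: the origin (TCP) lies at the very end of the fingers, on their centre line; the grasp point (between the pads) lies 19 mm behind it; z points along the fingers, y is the direction in which the jaws open and shut (so a half turn about z gives the same grasp; the last joint's range is limited). The gripper opens to 85 mm and grips with 20 to 120 N. Pads are 22 mm wide; open, the fingers measure 114 mm over their backs; the gripper's body (76 mm by 85 mm) begins 54 mm behind the grasp point. The pads swing forward as they close: fully open they stand 13 mm farther back than shut.
Start: joints at [1.438, 0.385, 0.008, 0, -1.194, -0.259], TCP at [238.625, 577.631, 231.312] pointing down, gripper open.
Joint ranges: [-3.14, 3.14], [-1.21, 2.06], [-1.07, 1.41], [-3.16, 2.05], [-2.99, -0.16], [-3.1, 3.1]. Speed limits (rad/s): [2.79, 2.79, 3.14, 3.14, 3.14, 3.14].

### API

Orientations are given as a unit quaternion [x, y, z, w].
In Python, from bench import read_state, get_image, camera_params, job_done gives the robot as it stands.
- The arm moves only by the tool send_rows, never from a script. Its arguments are lists of equal length, an entry for each row: "translation": the shift along the tool's x, y, z in m, a list of three; "yaw": the turn about the tool's z in degrees; "fingers": the closure in counts, from 0 (fully open) to 255 (shut). A call has 1 to 12 rows; each row is the pose to reach, as a shift and turn from the pose measured when the call began, along the tool's axes at that moment; what a row does not reach only later rows make up. A row lasts 1/10 s, in which the tool goes at most 50 mm and 8.59 degrees, less where a joint would pass 70% of its speed; a pose out of reach is approached as far as the arm can. A call with a gripper value outside its range is refused whole. The fingers move at their own pace and stop on an object; the grip force is fixed at half the most. Time passes only in rows, so rows that repeat a pose let the fingers close. It gives the time, the measured TCP pose, the force and the opening at its end, in the units of the state.
- read_state(): the state, without advancing time (a new reading comes with each control period).
- get_image(name): name is "side" or "top" or "wrist"; returns the picture (384x512x3 uint8, blue, green, red); there is no depth.
- camera_params(name): a dict with "mtx" (3x3 intrinsics, pixels), "k1" (the pictures are not rectified: a ray, as slopes to the right and down, at radius r is drawn at 1 + k1 r^2 times it, then the intrinsics apply), "rvec" (rotation vector, rad) and "tvec" (3), from world to camera coordinates, as OpenCV has them; the wrist camera has in their place "tool_from_camera" (4x4, takes a point from camera to tool coordinates, whose origin is the TCP and whose axes are the flange's). Camera axes: x right, y down, z forward; pixel columns grow to the right and rows downward; lengths in mm; the calibration is good to about 2 mm. A picture is of the moment at which its call begins: read the wrist's pose just before it. camera_params takes no time and is no camera call.
- job_done(): hands the job in, once; it reports no verdict.
The state is a dict: "clock": time; "joints": joint angles; "joint_vel": joint speeds; "joint_efforts": joint torques, N m; "position": TCP position; "ee_rot": TCP orientation; "contact_force": force on the tool from outside, world axes, zero at the start; "wrist_torque": the same for the moment, N m; "gripper_width": finger opening in mm.
Only numpy, scipy, OpenCV 4.12 (cv2) and the standard library are available. Lean on these libraries where they do the work, as an engineer would, in place of code of your own. Each camera call takes 0.05 s, during which the arm holds its last target.

## Working session

There is one attempt and no reset: what is moved stays moved. The work goes in short steps, Python scripts to look and compute and a tool call to move; the robot and the scene stay as the last step left them, time stands still between calls to the robot, and variables do not carry over. Pictures are saved under pics/ and viewed, and the job is handed in when it is done.

Besides the shell and the picture viewer there is one more tool, called after "Call:" as a command line: name --pt "numbers of a row" for each row, then --argument value for the rest. send_rows: Moves the arm, as the interface text tells. Its arguments: {"type":"object","properties":{"translation":{"type":"array","items":{"type":"array","items":{"type":"number"}}},"yaw":{"type":"array","items":{"type":"number"}},"fingers":{"type":"array","items":{"type":"number"}}},"required":["translation","yaw","fingers"]}

```bash
mkdir -p pics; cat > h.py <<'E'
import numpy as np,cv2
from bench import *
from scipy.spatial.transform import Rotation as R
def grab(n,tag):
    s=read_state(); im=get_image(n); cv2.imwrite(f'pics/{n}_{tag}.png',im); np.savez(f'pics/{n}_{tag}.npz',im=im,p=s['position'],q=s['ee_rot']); return im,s
def ext(n,s=None):
    c=camera_params(n)
    if 'rvec' in c:
        r=R.from_rotvec(np.ravel(c['rvec'])).as_matrix(); t=np.ravel(c['tvec']); return c,r.T,-r.T@t
    T=np.array(c['tool_from_camera']); Rt=R.from_quat(s['ee_rot']).as_matrix()
    return c,Rt@T[:3,:3],Rt@T[:3,3]+np.array(s['position'])
def cast(n,px,z,s=None):
    c,Rw,o=ext(n,s); K=np.array(c['mtx']); k=float(np.ravel(c['k1'])[0])
    u=cv2.undistortPoints(np.array(px,float).reshape(-1,1,2),K,np.array([k,0,0,0.]))[:,0]
    d=np.c_[u,np.ones(len(u))]@Rw.T
    return o+d*((z-o[2])/d[:,2])[:,None]
def proj(n,P,s=None):
    c,Rw,o=ext(n,s);K=np.array(c['mtx']); k=float(np.ravel(c['k1'])[0])
    r=Rw.T
    return cv2.projectPoints(np.array(P,float).reshape(-1,1,3),cv2.Rodrigues(r)[0],-r@o,K,np.array([k,0,0,0.]))[0][:,0]
E
python3 -c "
from h import *
for n in ['top','side','wrist']: grab(n,'0'); print(camera_params(n))
print(read_state())"
```

```text
{'mtx': array([[356.36112808,   0.        , 257.35048068],
       [  0.        , 356.36112808, 199.05623494],
       [  0.        ,   0.        ,   1.        ]]), 'k1': -0.0743944960539069, 'rvec': array([ 2.0990876 , -2.1277073 ,  0.22682447]), 'tvec': array([  4.39697919, 574.25827249, 940.27005316])}
{'mtx': array([[490.35054238,   0.        , 262.8757329 ],
       [  0.        , 490.35054238, 187.83728778],
       [  0.        ,   0.        ,   1.        ]]), 'k1': -0.06983099849674854, 'rvec': array([ 2.00185342, -0.69533985,  0.42408167]), 'tvec': array([-442.73485613,  263.87830686, 1039.96962224])}
{'mtx': array([[335.98873603,   0.        , 254.59825893],
       [  0.        , 335.98873603, 190.81919753],
       [  0.        ,   0.        ,   1.        ]]), 'k1': -0.06527563816860389, 'tool_from_camera': array([[ 1.05258066e-04, -9.47481822e-01, -3.19809610e-01,
         8.28084642e+01],
       [ 9.99999987e-01,  5.98773551e-05,  1.51732024e-04,
        -5.39678134e-01],
       [-1.24613981e-04, -3.19809622e-01,  9.47481815e-01,
        -1.43513066e+02],
       [ 0.00000000e+00,  0.00000000e+00,  0.00000000e+00,
         1.00000000e+00]])}
{'clock': 0.15, 'joints': array([ 1.43759738e+00,  3.85359100e-01,  6.92220320e-03, -3.20595595e-04,
       -1.19398770e+00, -2.58641108e-01]), 'joint_vel': array([-4.91792303e-04, -1.91411091e-03,  4.29408611e-03,  2.25198289e-03,
       -2.88055170e-04,  9.01214811e-05]), 'joint_efforts': array([-2.32332932e-04, -3.92678297e+01,  1.88582253e+01,  4.18854028e+00,
       -3.40295315e-03,  2.29752271e-07]), 'position': array([238.48346736, 577.2336703 , 230.48323945]), 'ee_rot': array([ 9.80857140e-01, -1.94726950e-01, -9.76807390e-05,  8.21875899e-04]), 'contact_force': array([-0.3435312 , -0.33055351, -0.55609705]), 'wrist_torque': array([-0.02872361, -0.02917099,  0.06157756]), 'gripper_width': 85.30213049659821}
```

View pics/top_0.png

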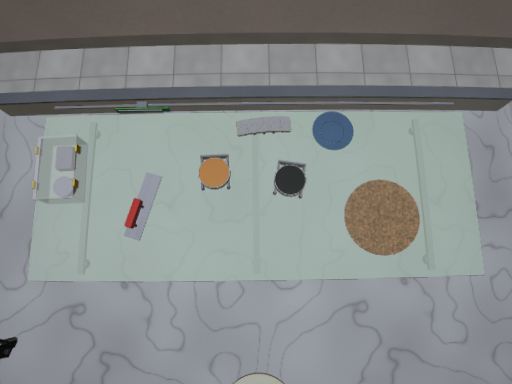

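View pics/side_0.png

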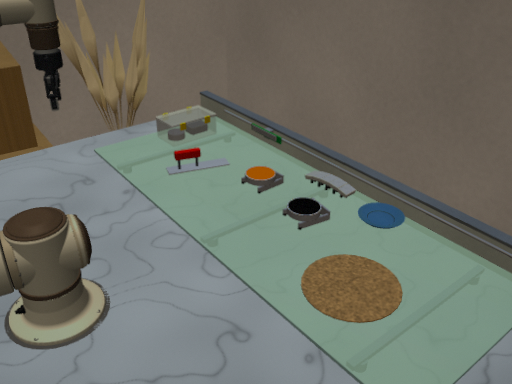

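View pics/wrist_0.png

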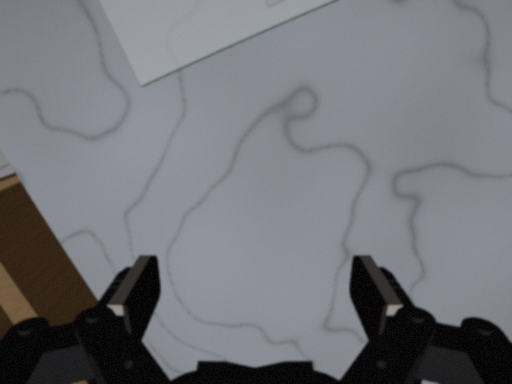

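```bash
python3 -c "
from h import *
im=np.load('pics/top_0.npz')['im']; 
a=cv2.resize(im[150:260,100:240],None,fx=5.5,fy=5.5,interpolation=cv2.INTER_CUBIC); cv2.imwrite('pics/c0.png',a[:600,:])
sd=np.load('pics/side_0.npz')['im']
cv2.imwrite('pics/c1.png',cv2.resize(sd[130:210,150:300],None,fx=5,fy=5,interpolation=cv2.INTER_CUBIC))
hsv=cv2.cvtColor(im,cv2.COLOR_BGR2HSV)
def blob(m,nm,z,n='top'):
    k,l,st,c=cv2.connectedComponentsWithStats(m.astype(np.uint8))
    for i in np.argsort(-st[1:,4])[:4]+1:
        if st[i,4]>20: print(nm,st[i],c[i],cast(n,[c[i]],z).round(1))
for n,I in(('top',im),('side',sd)):
    h,s,v=cv2.split(cv2.cvtColor(I,cv2.COLOR_BGR2HSV)); print(n)
    blob((h<5)&(s>180)&(v>100),'red',40+49,n)
    blob((h>=7)&(h<18)&(s>190)&(v>150),'tan',40+18+18,n)
    blob((h>=5)&(h<20)&(s>90)&(v>80),'mat',44,n)
    blob((v<40),'blk',76,n)
"
```

```text
top
mat [ 350  182   69   72 2668] [386.74775112 219.54535232] [[ 513.1 -371.7   44. ]]
mat [199 158  30  29 673] [213.57800892 172.02080238] [[659.6 122.5  44. ]]
blk [  0 339  17  19 212] [  6.16037736 347.14622642] [[175.7 672.8  76. ]]
side
red [175 148  25   7  78] [186.76923077 150.76923077] [[543.8 351.4  89. ]]
tan [247 167  27  12 264] [259.92424242 172.5719697 ] [[651.1 118.4  76. ]]
mat [ 302  255  100   68 5245] [351.32716873 288.09342231] [[ 515.6 -369.3   44. ]]
mat [ 83  61  41  52 646] [104.30340557  89.57275542] [[ 626.8 1205.8   44. ]]
mat [ 58  23  30  48 430] [71.38604651 49.36976744] [[ 765.8 2015.3   44. ]]
mat [  0 124  53  36 401] [ 30.28678304 145.1446384 ] [[185.3 800.7  44. ]]
blk [ 34  49  29  60 872] [50.16857798 73.18922018] [[ 484.7 1501.4   76. ]]
blk [ 25  21  35  29 729] [43.59122085 36.0781893 ] [[ 705.4 2321.8   76. ]]
blk [289 198  31  16 380] [303.85526316 205.86315789] [[627.3 -96.1  76. ]]
blk [ 19 274  62  27 197] [ 53.91878173 292.43654822] [[ -3.7 -33.   76. ]]
```

View pics/c0.png

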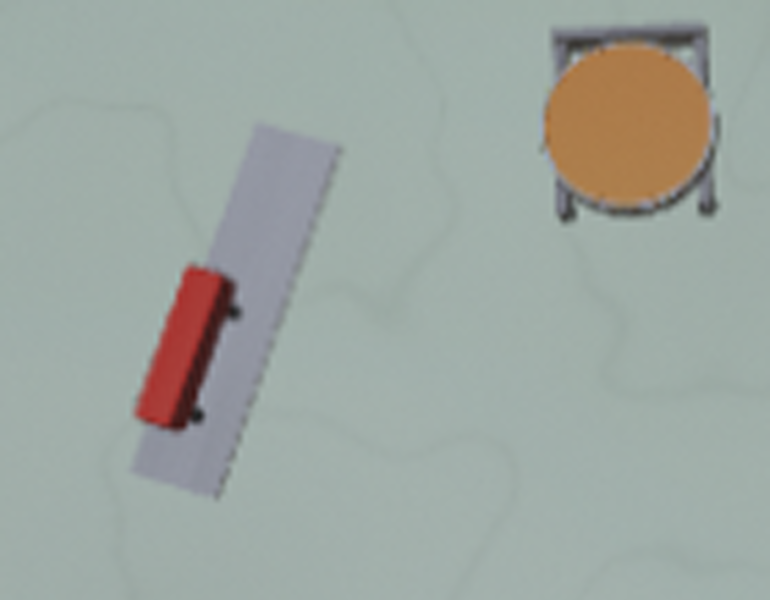

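View pics/c1.png

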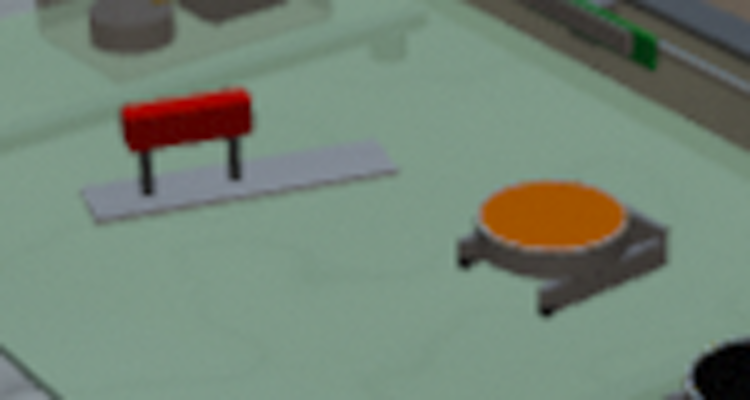

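```bash
python3 -c "
from h import *
o=lambda p:(np.array(p,float)+.5)/5.5-.5+[100,150]
L=cast('top',o([(256,123),(343,148),(131,470),(218,497)]),43); print(L.round(1))
f=(L[0]+L[1])/2;r=(L[2]+L[3])/2;d=(f-r)[:2];u=d/np.hypot(*d);print('len',np.hypot(*d),'wid',np.hypot(*(L[0]-L[1])[:2]),'yaw',np.degrees(np.arctan2(d[1],d[0])))
print('origin from center',((f+r)/2)[:2]-27.5*u,np.degrees(np.arctan2(*((L[2]-L[0])[[1,0]])))+180)
h=cast('top',o([(188,265),(232,285),(136,413),(183,430)]),102);print('handle',h.round(1),h.mean(0), 'orig',h.mean(0)[:2]+4*u)
B=cast('top',o([(553,30),(708,26)]),66);print('bar',B.round(1))
F=cast('top',o([(566,210),(708,203)]),58);print('front',F.round(1))
e=(B[0]-B[1]);print('yaw from bar',np.degrees(np.arctan2(-e[0],e[1])))
T=cast('top',o([(629,124)]),77.);print('tin',T)
M=cast('top',[(382,217.5)],44);print(M)
s=camera_params('top')
"
```

```text
[[663.2 320.5  43. ]
 [648.7 273.1  43. ]
 [479.  376.3  43. ]
 [464.8 330.2  43. ]]
len 192.51754133532603 wid 49.547811981829675 yaw -17.05166453588415
origin from center [537.60244152 333.10735841] 343.13893068149434
handle [[573.4 331.8 102. ]
 [563.  309.3 102. ]
 [500.1 353.4 102. ]
 [491.6 329.7 102. ]] [532.00890936 331.04614879 102.        ] orig [535.83307228 329.87321319]
bar [[704.5 159.2  66. ]
 [705.4  78.2  66. ]]
front [[609.5 151.7  58. ]
 [612.2  78.4  58. ]]
yaw from bar 0.6900017407898016
tin [[649.55974176 117.4746035   77.        ]]
[[ 519.22850636 -358.36948622   44.        ]]
```

```bash
cat >> h.py <<'E'
def plan(x,y,z,yaw):
    s=read_state(); r=R.from_quat(s['ee_rot']); M=r.as_matrix()
    cur=np.degrees(np.arctan2(M[1,0],M[0,0]))
    print('t',s['clock'],'pos',s['position'].round(1),'yaw',cur.round(2),'tilt',np.degrees(np.arccos(-M[2,2])).round(2),'w',s['gripper_width'].round(1))
    print('shift m',(M.T@(np.array([x,y,z])-s['position'])/1000).round(4),'yawcmd',round(cur-yaw,2))
E
python3 -c "
from h import *
plan(525,335,230,-17)"
```

```text
Traceback (most recent call last):
  File "h.py", line 24, in plan
    print('t',s['clock'],'pos',s['position'].round(1),'yaw',cur.round(2),'tilt',np.degrees(np.arccos(-M[2,2])).round(2),'w',s['gripper_width'].round(1))
                                                                                                                            ^^^^^^^^^^^^^^^^^^^^^^^^
AttributeError: 'float' object has no attribute 'round'
```

```bash
sed -i "s/s\['gripper_width'\].round(1)/round(s['gripper_width'],1)/" h.py
python3 -c "
from h import *
plan(525,335,230,-17)"
```

```text
t 0.15 pos [238.5 577.2 230.5] yaw -22.46 tilt 0.09 w 85.3
shift m [0.3573 0.1144 0.0007] yawcmd -5.46
```

Call:
send_rows --pt "0.03 0.01 0" --pt "0.075 0.024 0" --pt "0.12 0.038 0" --pt "0.165 0.053 0" --pt "0.21 0.067 0" --pt "0.255 0.082 0" --pt "0.3 0.096 0" --pt "0.335 0.107 0" --pt "0.357 0.114 0" --pt "0.357 0.114 0" --pt "0.357 0.114 0" --yaw '[-0.5,-1,-2,-3,-4,-5,-5.5,-5.5,-5.5,-5.5,-5.5]' --fingers '[0,0,0,0,0,0,0,0,0,0,0]'

```text
clock: 1.25
position: [524.9, 335.1, 230.2]
ee_rot: [0.989, -0.148, -0.001, 0.001]
contact_force: [-0.4, -0.1, 1.1]
gripper_width: 85.5
```

```bash
python3 -c "
from h import *
im,s=grab('wrist','1');plan(537,332,100,-17)"
```

```text
t 1.3 pos [524.4 335.7 230.3] yaw -16.95 tilt 0.13 w 85.4
shift m [ 0.0132 -0.0004  0.1303] yawcmd 0.05
```

View pics/wrist_1.png

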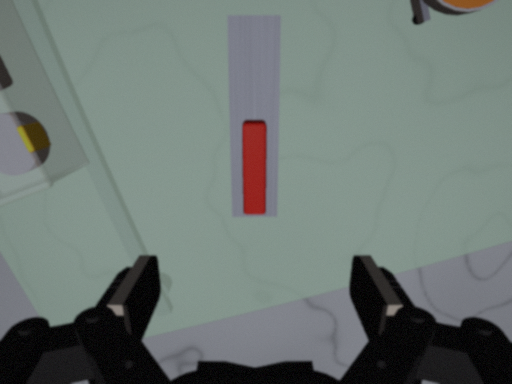

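```bash
cat > m.py <<'E'
from h import *
import sys
def rect(tag,n='wrist'):
    d=np.load(f'pics/{n}_{tag}.npz'); im=d['im']; s=dict(position=d['p'],ee_rot=d['q'])
    h,sa,v=cv2.split(cv2.cvtColor(im,cv2.COLOR_BGR2HSV))
    return im,s,h,sa,v
E
python3 -c "
from m import *
im,s,h,sa,v=rect('1')
def lines(m,z,nm):
    k,l,st,c=cv2.connectedComponentsWithStats(m.astype(np.uint8)); i=1+np.argmax(st[1:,4])
    ct=cv2.findContours((l==i).astype(np.uint8),0,1)[0][0][:,0]
    P=cast('wrist',ct,z,s)[:,:2]; r=cv2.minAreaRect(P.astype(np.float32)); b=cv2.boxPoints(r)
    print(nm,st[i],r,); return l==i,P,b
m,P,b=lines((h<6)&(sa>150)&(v>140),102,'red')
x=np.arange(512)[None].repeat(384,0);y=np.arange(384)[:,None].repeat(512,1)
print(im[60,250],im[60,320],im[200,237])
g=im.astype(int); mm=(g[:,:,1]-g[:,:,2]<6)&(x>215)&(x<295)&(y<230)
mm=cv2.morphologyEx(mm.astype(np.uint8),cv2.MORPH_CLOSE,np.ones((3,3)))
m,P,b=lines(mm,43,'blade');print(b)
L=cast('wrist',[(228,15),(281,16),(233,217),(277,217)],43,s);print(L)
"

```

```text
red [ 244  125   20   89 1700] ((533.5023193359375, 333.55859375), (15.954582214355469, 76.297119140625), 73.42799377441406)
[135 123 121] [138 146 130] [137 125 122]
blade [ 228   16   52  201 9597] ((563.0692138671875, 324.0650634765625), (46.82204055786133, 194.04934692382812), 73.0771713256836)
[[463.4314  329.91006]
 [649.07794 273.4255 ]
 [662.70703 318.22006]
 [477.0605  374.70462]]
[[663.39927787 317.60962801  43.        ]
 [648.69851579 272.37366945  43.        ]
 [475.77756336 374.20727992  43.        ]
 [461.97923304 329.30141269  43.        ]]
```

Call:
send_rows --pt "0.013 0 0.02" --pt "0.013 0 0.05" --pt "0.013 0 0.08" --pt "0.013 0 0.11" --pt "0.013 0 0.135" --pt "0.013 0 0.152" --pt "0.013 0 0.162" --pt "0.013 0 0.162" --pt "0.013 0 0.162" --pt "0.013 0 0.162" --yaw '[0,0,0,0,0,0,0,0,0,0]' --fingers '[0,0,0,0,0,0,0,0,0,0]'

```text
clock: 2.3
position: [537.2, 332.5, 69.8]
ee_rot: [0.989, -0.147, 0.0, -0.0]
contact_force: [-0.5, 0.2, 0.5]
gripper_width: 85.0
```

```bash
python3 -c "
from h import *
im,s=grab('wrist','2');plan(537,332.2,68,-16.9)"
```

```text
t 2.35 pos [537.2 332.3  69.7] yaw -16.93 tilt 0.04 w 85.4
shift m [-0.0001  0.0002  0.0017] yawcmd -0.03
```

View pics/wrist_2.png

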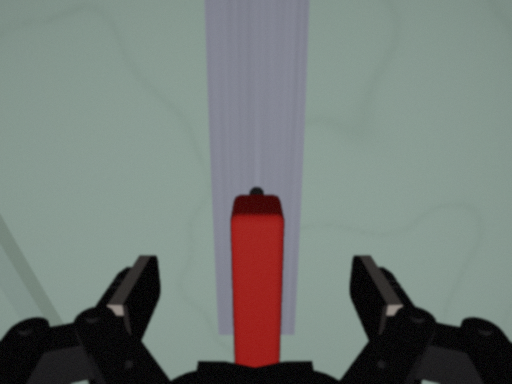

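The handle is centred between the open pads (columns 232–283, pads at 160 and 350). Close.

Call:
send_rows --pt "0 0 0.002" --pt "0 0 0.002" --pt "0 0 0.002" --pt "0 0 0.002" --pt "0 0 0.002" --pt "0 0 0.002" --pt "0 0 0.002" --pt "0 0 0.002" --pt "0 0 0.002" --pt "0 0 0.002" --yaw '[0,0,0,0,0,0,0,0,0,0]' --fingers '[60,120,255,255,255,255,255,255,255,255]'

```text
clock: 3.35
position: [537.3, 332.3, 67.8]
ee_rot: [0.989, -0.147, 0.0, -0.0]
contact_force: [-0.7, -0.3, 0.9]
gripper_width: 19.3
```

```bash
python3 -c "
from h import *
plan(460,150,120,0); print(read_state()['contact_force'])"
```

```text
t 3.35 pos [537.3 332.3  67.8] yaw -16.93 tilt 0.05 w 19.3
shift m [-0.0208  0.1969 -0.0522] yawcmd -16.93
[-0.69209638 -0.34922694  0.86055426]
```

```bash
python3 -c "
from h import *
plan(570,235,230,0)"
```

```text
t 3.35 pos [537.3 332.3  67.8] yaw -16.93 tilt 0.05 w 19.3
shift m [ 0.0598  0.0835 -0.1621] yawcmd -16.93
```

Call:
send_rows --pt "0 0 -0.01" --pt "0 0 -0.025" --pt "0.005 0.005 -0.045" --pt "0.01 0.015 -0.065" --pt "0.02 0.027 -0.085" --pt "0.03 0.042 -0.105" --pt "0.04 0.057 -0.125" --pt "0.05 0.07 -0.145" --pt "0.06 0.084 -0.162" --pt "0.06 0.084 -0.162" --pt "0.06 0.084 -0.162" --pt "0.06 0.084 -0.162" --yaw '[0,0,-1,-3,-6,-9,-12,-14,-16,-17,-17,-17]' --fingers '[255,255,255,255,255,255,255,255,255,255,255,255]'

```text
clock: 4.55
position: [569.2, 234.7, 228.6]
ee_rot: [1.0, 0.001, -0.001, 0.0]
contact_force: [-0.4, -0.2, -1.4]
gripper_width: 19.2
```

```bash
python3 -c "
from h import *
im,s=grab('wrist','3');plan(460,118,120,0);print(s['contact_force'],s['wrist_torque'])"
```

```text
t 4.6 pos [569.2 234.8 228.6] yaw 0.08 tilt 0.11 w 19.0
shift m [-0.1092  0.1165  0.1088] yawcmd 0.08
[-0.37309945 -0.23622057 -1.35547517] [ 0.03501915  0.00199276 -0.00890856]
```

View pics/wrist_3.png

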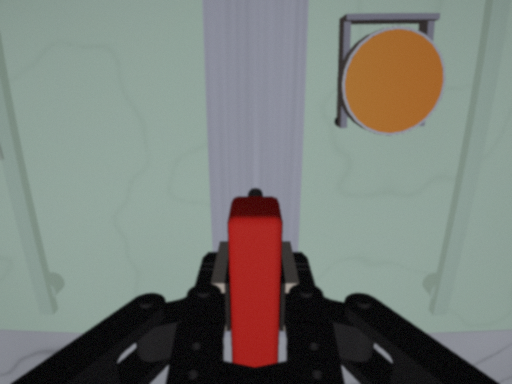

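```bash
python3 -c "
from m import *
im,s,h,sa,v=rect('3')
m=((h>5)&(h<20)&(sa>140)&(v>120)&(np.arange(512)[None]>330)).astype(np.uint8)
c=max(cv2.findContours(m,0,1)[0],key=cv2.contourArea)[:,0]
for z in(75,78):
  P=cast('wrist',c,z,s)[:,:2]; print(z,cv2.minEnclosingCircle(P.astype(np.float32)),cv2.fitEllipse(P.astype(np.float32)))
a=cv2.resize(im[0:150,320:460],None,fx=4,fy=4,interpolation=cv2.INTER_CUBIC);cv2.imwrite('pics/c3.png',a)
im,s,h,sa,v=rect('0','side')
m=((h>=7)&(h<18)&(sa>190)&(v>150)).astype(np.uint8)
c=max(cv2.findContours(m[:, 240:290].copy(),0,1)[0],key=cv2.contourArea)[:,0]+[240,0]
P=cast('side',c,76)[:,:2];print(cv2.fitEllipse(P.astype(np.float32)))
m=((h>=5)&(h<20)&(sa>90)&(v>80)).astype(np.uint8);m[:250]=0
for n,mm in(('side',m),):
  c=max(cv2.findContours(mm,0,1)[0],key=cv2.contourArea)[:,0];P=cast(n,c,44)[:,:2];print(cv2.fitEllipse(P.astype(np.float32)))
im,s,h,sa,v=rect('0','top');m=((h>=5)&(h<20)&(sa>60)&(v>50)).astype(np.uint8);m=cv2.morphologyEx(m,cv2.MORPH_CLOSE,np.ones((5,5)));m[:,:330]=0;m[:170]=0;m[265:]=0
c=max(cv2.findContours(m,0,1)[0],key=cv2.contourArea)[:,0];P=cast('top',c,44)[:,:2];print(cv2.fitEllipse(P.astype(np.float32)))
"

```

```text
75 ((649.7976684570312, 115.43380737304688), 42.000972747802734) ((649.8399047851562, 115.50652313232422), (82.87923431396484, 83.25829315185547), 67.88855743408203)
78 ((649.82275390625, 116.64173126220703), 41.576820373535156) ((649.8651123046875, 116.71419525146484), (82.04212951660156, 82.41736602783203), 67.88797760009766)
((651.5238647460938, 119.08007049560547), (70.71533203125, 77.94970703125), 55.02669906616211)
((521.75244140625, -362.50616455078125), (214.5337677001953, 216.03598022460938), 125.70587158203125)
((522.5400390625, -358.4399719238281), (213.19647216796875, 214.6134033203125), 57.73398971557617)
```

View pics/c3.png

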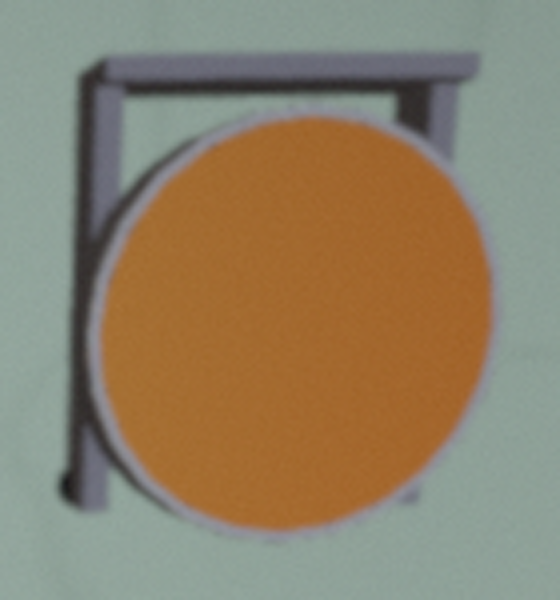

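```bash
python3 -c "
from m import *
im,s,h,sa,v=rect('3')
o=lambda p:(np.array(p,float)+.5)/4-.5+[320,0]
B=cast('wrist',o([(103,57),(480,54),(106,80),(474,78)]),66,s);print(B.round(1))
for a,b in((0,1),(2,3)):
  e=B[a]-B[b];print(np.degrees(np.arctan2(-e[0],e[1])),(B[a]+B[b])/2)
Q=cast('wrist',o([(122,90),(106,508),(98,90),(78,500),(456,88),(419,500)]),58,s);print(Q.round(1))
for a,b in((1,0),(3,2),(5,4)):
  e=Q[b]-Q[a];print(np.degrees(np.arctan2(e[1],e[0])))
u=np.array([np.cos(0.01),np.sin(.01)])
"

```

```text
[[704.3 159.3  66. ]
 [707.3  78.5  66. ]
 [699.8 158.4  66. ]
 [702.6  79.2  66. ]]
2.1602073507579 [705.82019792 118.92788498  66.        ]
1.9648188380379592 [701.20176311 118.80123252  66.        ]
[[699.2 152.8  58. ]
 [609.2 149.4  58. ]
 [699.1 158.   58. ]
 [611.  156.1  58. ]
 [701.7  78.9  58. ]
 [611.9  74.7  58. ]]
2.143670045266374
1.2007983770474762
2.681166147692571
```

```bash
python3 -c "
from h import *
plan(455,110,75,2)"
```

```text
t 4.6 pos [569.2 234.8 228.6] yaw 0.08 tilt 0.11 w 19.0
shift m [-0.1142  0.1244  0.1539] yawcmd -1.92
```

Call:
send_rows --pt "-0.015 0.005 0" --pt "-0.04 0.02 0.01" --pt "-0.065 0.045 0.03" --pt "-0.085 0.07 0.05" --pt "-0.1 0.095 0.075" --pt "-0.11 0.115 0.1" --pt "-0.114 0.124 0.12" --pt "-0.114 0.124 0.135" --pt "-0.114 0.124 0.145" --pt "-0.114 0.124 0.153" --pt "-0.114 0.124 0.153" --pt "-0.114 0.124 0.153" --yaw '[0,0,-1,-2,-2,-2,-2,-2,-2,-2,-2,-2]' --fingers '[255,255,255,255,255,255,255,255,255,255,255,255]'

```text
clock: 5.8
position: [455.6, 110.9, 76.0]
ee_rot: [1.0, 0.019, -0.001, 0.001]
contact_force: [-0.3, 0.8, -0.9]
gripper_width: 19.0
```

```bash
python3 -c "
from h import *
im,s=grab('side','4');grab('top','4');plan(564.6,113.8,75,2);print(s['contact_force'],s['wrist_torque'])
o=[(100,120,220,220)]
cv2.imwrite('pics/c4.png',cv2.resize(im[120:230,170:300],None,fx=5,fy=5,interpolation=cv2.INTER_CUBIC))
t=np.load('pics/top_4.npz')['im']
cv2.imwrite('pics/c5.png',cv2.resize(t[140:260,150:270],None,fx=5,fy=5,interpolation=cv2.INTER_CUBIC))"
```

```text
t 5.9 pos [455.7 110.9  76.5] yaw 2.11 tilt 0.03 w 19.2
shift m [0.1089 0.0011 0.0014] yawcmd 0.11
[-0.29735485  0.826566   -0.94174002] [ 0.02389446 -0.01695358 -0.01662435]
```

View pics/c4.png

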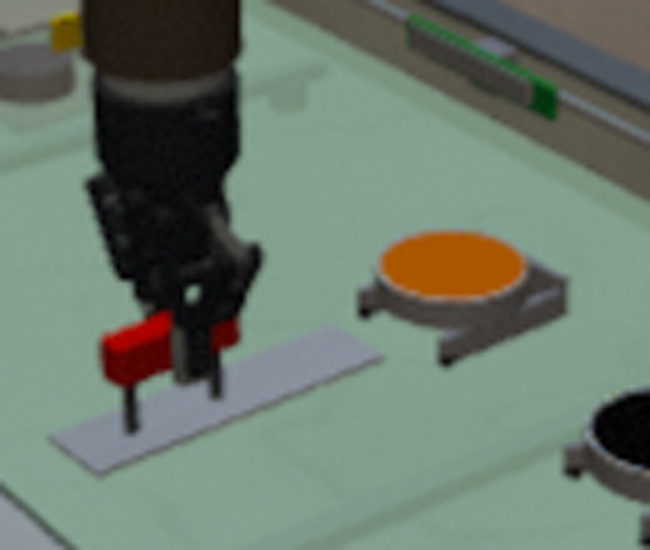

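View pics/c5.png

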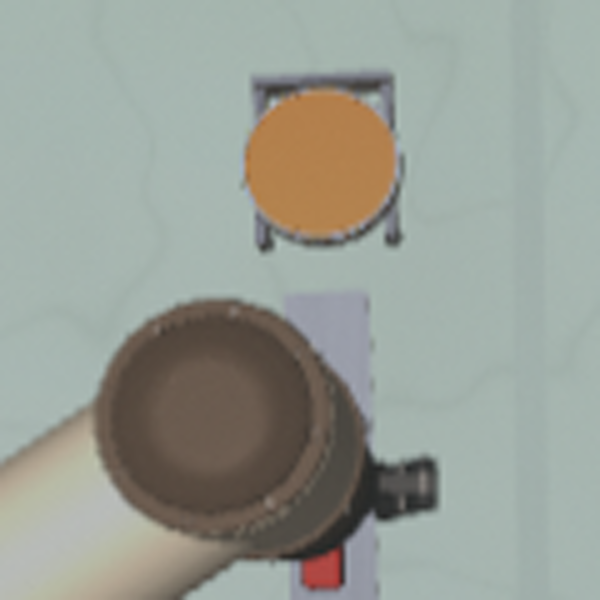

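```bash
python3 -c "
from h import *
u=np.array([np.cos(.0368),np.sin(.0368),0]);n=np.array([-u[1],u[0],0]);o=np.array([455.7,110.9,76.5-27.8])
C=[o+u*125-n*24+[0,0,3],o-u*70-n*24+[0,0,3],o+u*125+n*24+[0,0,3],o-u*70+n*24+[0,0,3]]
print(((proj('side',C)-[170,120])*5+2).round(0)); print(((proj('top',C)-[150,140])*5+2).round(0))
T=[649.8,116.8,58]; print(((proj('top',[[649.8,116.8,78]])-[150,140])*5+2))"
```

```text
[[385. 355.]
 [ 97. 473.]
 [333. 323.]
 [ 48. 436.]]
[[371. 290.]
 [383. 639.]
 [287. 294.]
 [295. 643.]]
[[322.77356773 161.75233375]]
```

Call:
send_rows --pt "0.005 0 0.001" --pt "0.015 0.001 0.002" --pt "0.028 0.001 0.002" --pt "0.042 0.001 0.002" --pt "0.056 0.001 0.002" --pt "0.07 0.001 0.002" --pt "0.083 0.001 0.002" --pt "0.095 0.001 0.002" --pt "0.104 0.001 0.002" --pt "0.109 0.001 0.002" --pt "0.109 0.001 0.002" --pt "0.109 0.001 0.002" --yaw '[0,0,0,0,0,0,0,0,0,0,0,0]' --fingers '[255,255,255,255,255,255,255,255,255,255,255,255]'

```text
clock: 7.1
position: [564.2, 113.8, 74.3]
ee_rot: [1.0, 0.018, -0.0, 0.0]
contact_force: [-0.6, -0.5, -1.3]
gripper_width: 19.2
```

```bash
python3 -c "
from h import *
im,s=grab('side','6');plan(564.6,113.8,75,2);print(s['contact_force'],s['wrist_torque'])
cv2.imwrite('pics/c6.png',cv2.resize(im[120:230,170:300],None,fx=5,fy=5,interpolation=cv2.INTER_CUBIC))
im,s=grab('wrist','6')"
```

```text
t 7.15 pos [564.1 113.8  74.4] yaw 2.11 tilt 0.06 w 19.1
shift m [ 0.0005  0.     -0.0006] yawcmd 0.11
[-0.64631703 -0.47005828 -1.29894172] [-0.03223788  0.00388366  0.05721608]
```

View pics/c6.png

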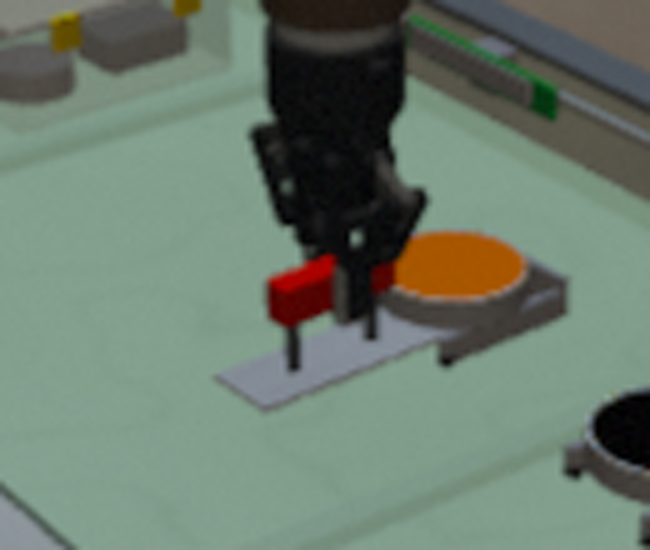

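View pics/wrist_6.png

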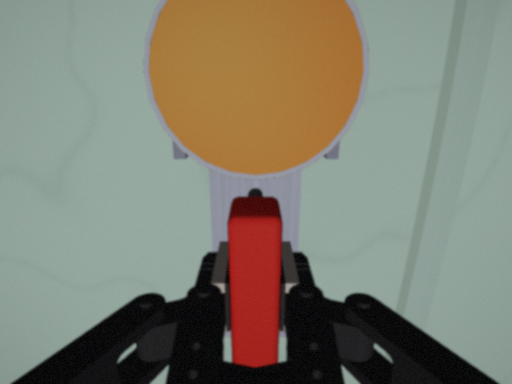

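Call:
send_rows --pt "0 0 -0.003" --pt "0 0 -0.006" --pt "0 0 -0.009" --pt "0 0 -0.012" --pt "0 0 -0.016" --pt "0 0 -0.021" --pt "0 0 -0.027" --pt "0 0 -0.034" --pt "0 0 -0.041" --pt "0 0 -0.046" --pt "0 0 -0.05" --pt "0 0 -0.05" --yaw '[0,0,0,0,0,0,0,0,0,0,0,0]' --fingers '[255,255,255,255,255,255,255,255,255,255,255,255]'

```text
clock: 8.4
position: [564.5, 114.0, 125.2]
ee_rot: [1.0, 0.019, 0.0, 0.0]
contact_force: [-0.4, -0.3, -2.9]
gripper_width: 19.6
```

```bash
python3 -c "
from h import *
im,s=grab('side','7');plan(437,-363,140,2);print(s['contact_force'],s['wrist_torque'])
cv2.imwrite('pics/c7.png',cv2.resize(im[100:210,170:300],None,fx=5,fy=5,interpolation=cv2.INTER_CUBIC))
im,s=grab('wrist','7')"
```

```text
t 8.45 pos [564.2 113.9 124.7] yaw 2.11 tilt 0.03 w 19.2
shift m [-0.1447  0.4719 -0.0151] yawcmd 0.11
[-0.40133611 -0.26549122 -2.91534411] [-0.09175748  0.07592385  0.0524366 ]
```

View pics/c7.png

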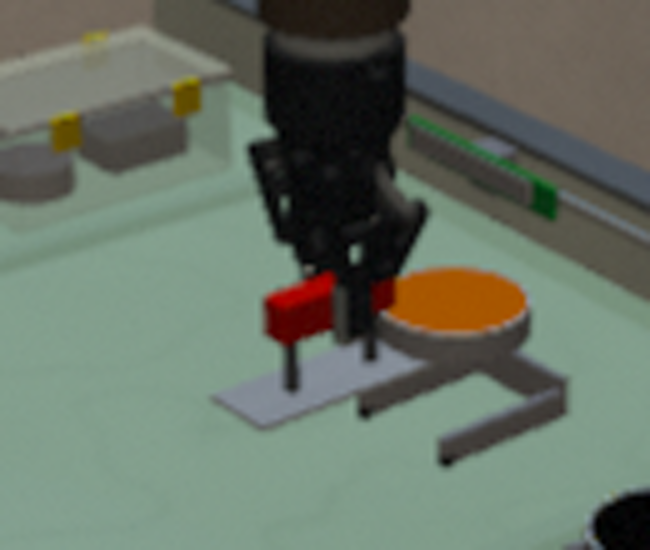

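View pics/wrist_7.png

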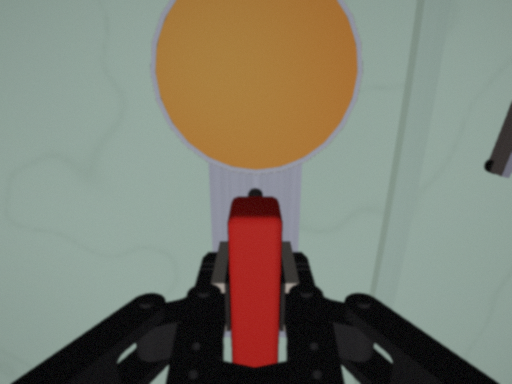

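Call:
send_rows --pt "-0.001 0.003 -0.002" --pt "-0.003 0.01 -0.004" --pt "-0.006 0.021 -0.007" --pt "-0.011 0.036 -0.01" --pt "-0.017 0.054 -0.013" --pt "-0.023 0.073 -0.015" --pt "-0.029 0.092 -0.015" --pt "-0.035 0.111 -0.015" --pt "-0.04 0.129 -0.015" --pt "-0.044 0.144 -0.015" --pt "-0.048 0.155 -0.015" --pt "-0.05 0.16 -0.015" --yaw '[0,0,0,0,0,0,0,0,0,0,0,0]' --fingers '[255,255,255,255,255,255,255,255,255,255,255,255]'

```text
clock: 9.7
position: [519.4, -49.2, 139.6]
ee_rot: [1.0, 0.018, -0.0, 0.0]
contact_force: [0.7, -0.3, -3.0]
gripper_width: 19.3
```

Call:
send_rows --pt "-0.001 0.003 0" --pt "-0.003 0.01 0" --pt "-0.006 0.021 0" --pt "-0.011 0.036 0" --pt "-0.017 0.054 0" --pt "-0.023 0.073 0" --pt "-0.029 0.092 0" --pt "-0.035 0.111 0" --pt "-0.04 0.129 0" --pt "-0.044 0.144 0" --pt "-0.048 0.155 0" --pt "-0.05 0.16 0" --yaw '[0,0,0,0,0,0,0,0,0,0,0,0]' --fingers '[255,255,255,255,255,255,255,255,255,255,255,255]'

```text
clock: 10.9
position: [474.3, -212.1, 139.6]
ee_rot: [1.0, 0.017, -0.001, 0.0]
contact_force: [0.5, -0.5, -2.5]
gripper_width: 19.3
```

```bash
python3 -c "
from h import *
im,s=grab('wrist','8');plan(437,-363,140,2);print(s['contact_force'],s['wrist_torque'])"
```

```text
t 10.95 pos [ 474.3 -212.1  139.7] yaw 1.95 tilt 0.09 w 19.2
shift m [-0.0424  0.1495 -0.0002] yawcmd -0.05
[ 0.47207187 -0.45534107 -2.50169107] [ 0.10002548  0.11058436 -0.02202236]
```

View pics/wrist_8.png

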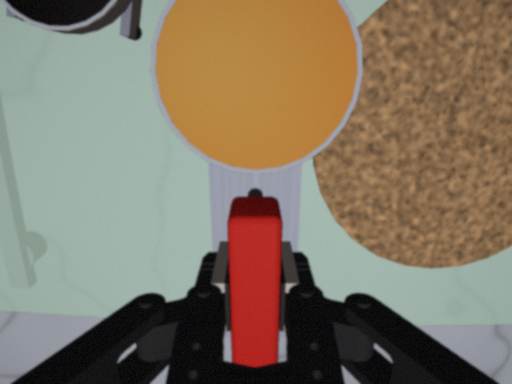

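Call:
send_rows --pt "-0.001 0.003 0" --pt "-0.002 0.01 0" --pt "-0.005 0.021 0" --pt "-0.009 0.036 0" --pt "-0.013 0.053 0" --pt "-0.017 0.071 0" --pt "-0.021 0.089 0" --pt "-0.025 0.106 0" --pt "-0.029 0.122 0" --pt "-0.033 0.135 0" --pt "-0.035 0.144 0" --pt "-0.036 0.149 0" --yaw '[0,0,0,0,0,0,0,0,0,0,0,0]' --fingers '[255,255,255,255,255,255,255,255,255,255,255,255]'

```text
clock: 12.15
position: [443.1, -363.0, 139.6]
ee_rot: [1.0, 0.017, -0.001, 0.0]
contact_force: [0.5, 0.1, -2.2]
gripper_width: 19.4
```

```bash
python3 -c "
from h import *
im,s=grab('wrist','9');grab('top','9');plan(444,-363,71.8,2);print(s['contact_force'],s['wrist_torque'])"
```

```text
t 12.25 pos [ 443.3 -362.7  139.7] yaw 1.91 tilt 0.1 w 19.1
shift m [0.0008 0.0003 0.0678] yawcmd -0.09
[ 0.47917479  0.14934455 -2.17258792] [ 0.02884701  0.06461036 -0.03572947]
```

View pics/wrist_9.png

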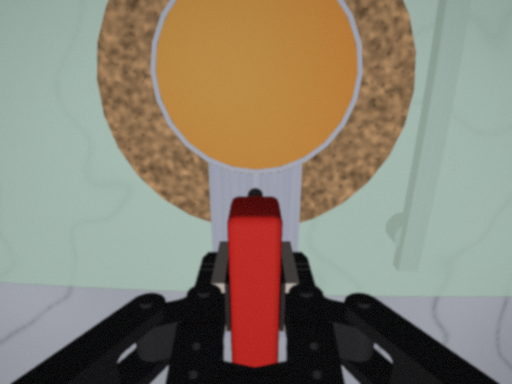

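View pics/top_9.png

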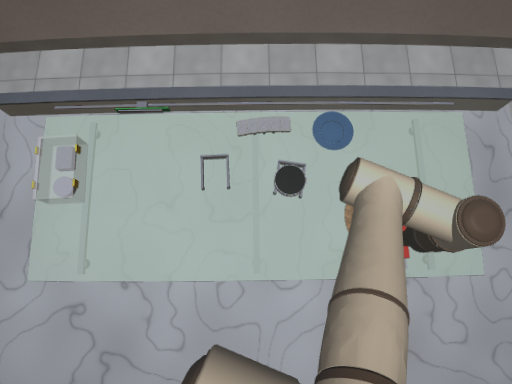

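Call:
send_rows --pt "0 0 0.003" --pt "0 0 0.009" --pt "0 0 0.018" --pt "0 0 0.028" --pt "0 0 0.038" --pt "0 0 0.047" --pt "0 0 0.054" --pt "0 0 0.059" --pt "0 0 0.062" --pt "0 0 0.064" --pt "0 0 0.066" --pt "0 0 0.066" --yaw '[0,0,0,0,0,0,0,0,0,0,0,0]' --fingers '[255,255,255,255,255,255,255,255,255,255,255,255]'

```text
clock: 13.45
position: [443.2, -362.7, 73.7]
ee_rot: [1.0, 0.017, -0.001, 0.0]
contact_force: [-0.2, -0.0, -2.5]
gripper_width: 19.4
```

Call:
send_rows --pt "0 0 0.0005" --pt "0 0 0.001" --pt "0 0 0.001" --pt "0 0 0.001" --yaw '[0,0,0,0]' --fingers '[255,255,255,255]'

```text
clock: 13.85
position: [443.2, -362.8, 72.7]
ee_rot: [1.0, 0.017, -0.001, 0.0]
contact_force: [-0.0, 0.3, -2.3]
gripper_width: 19.0
```

Call:
send_rows --pt "0 0 0.0005" --pt "0 0 0.001" --pt "0 0 0.001" --pt "0 0 0.001" --yaw '[0,0,0,0]' --fingers '[255,255,255,255]'

```text
clock: 14.25
position: [443.2, -362.8, 72.0]
ee_rot: [1.0, 0.017, -0.001, 0.0]
contact_force: [-0.6, 0.1, -1.2]
gripper_width: 19.3
```

Call:
send_rows --pt "0 0 0.0005" --pt "0 0 0.001" --pt "0 0 0.001" --pt "0 0 0.001" --yaw '[0,0,0,0]' --fingers '[255,255,255,255]'

```text
clock: 14.65
position: [443.3, -363.0, 71.8]
ee_rot: [1.0, 0.017, -0.0, 0.001]
contact_force: [-3.4, 1.0, 4.8]
gripper_width: 19.6
```

Call:
send_rows --pt "0 0 0" --pt "0 0 0" --pt "0 0 0" --pt "0 0 0" --pt "0 0 0" --pt "0 0 0" --pt "0 0 0" --pt "0 0 0" --pt "0 0 0" --pt "0 0 0" --yaw '[0,0,0,0,0,0,0,0,0,0]' --fingers '[190,180,165,150,120,90,60,30,0,0]'

```text
clock: 15.65
position: [443.3, -363.0, 71.8]
ee_rot: [1.0, 0.017, -0.0, 0.001]
contact_force: [0.1, -0.2, 0.1]
gripper_width: 85.4
```

```bash
python3 -c "
from h import *
im,s=grab('wrist','10');plan(444,-363,71.8,2);print(s['contact_force'],s['wrist_torque'])"
```

```text
t 15.7 pos [ 443.3 -362.9   71.8] yaw 1.92 tilt 0.08 w 85.5
shift m [0.0007 0.0001 0.    ] yawcmd -0.08
[ 0.12432414 -0.16155595  0.08271648] [0.04290688 0.01215652 0.02822279]
```

View pics/wrist_10.png

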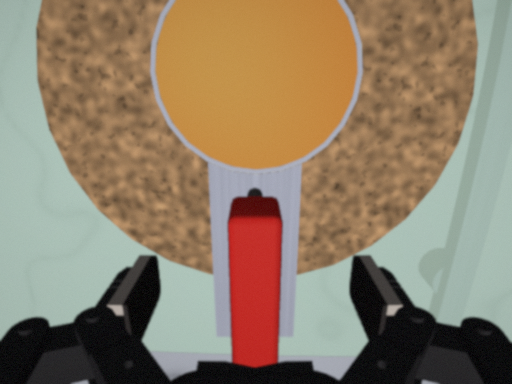

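Released cleanly; retreat straight up.

Call:
send_rows --pt "0 0 -0.01" --pt "0 0 -0.03" --pt "0 0 -0.055" --pt "0 0 -0.085" --pt "0 0 -0.115" --pt "0 0 -0.14" --pt "-0.02 0 -0.16" --pt "-0.04 0 -0.17" --pt "-0.04 0 -0.17" --pt "-0.04 0 -0.17" --yaw '[0,0,0,0,0,0,0,0,0,0]' --fingers '[0,0,0,0,0,0,0,0,0,0]'

```text
clock: 16.7
position: [403.4, -364.1, 242.6]
ee_rot: [1.0, 0.017, 0.0, 0.001]
contact_force: [0.3, 1.3, -0.5]
gripper_width: 85.4
```

```bash
python3 -c "
from h import *
im,s=grab('wrist','11');sd,_=grab('side','11');plan(444,-363,71.8,2)
h,sa,v=cv2.split(cv2.cvtColor(im,cv2.COLOR_BGR2HSV));m=((h>5)&(h<20)&(sa>170)&(v>140)).astype(np.uint8)
m=cv2.morphologyEx(m,cv2.MORPH_OPEN,np.ones((7,7)))
c=max(cv2.findContours(m,0,1)[0],key=cv2.contourArea)[:,0];print(c.min(0),c.max(0))
P=cast('wrist',c,67,s)[:,:2];print(cv2.minEnclosingCircle(P.astype(np.float32)))
cv2.imwrite('pics/c11.png',cv2.resize(sd[200:340,270:430],None,fx=4,fy=4))"
```

```text
t 16.8 pos [ 403.7 -364.   241.4] yaw 1.93 tilt 0.08 w 85.7
shift m [0.0406 0.0003 0.1696] yawcmd -0.07Traceback (most recent call last):
  File "<string>", line 6, in <module>
    c=max(cv2.findContours(m,0,1)[0],key=cv2.contourArea)[:,0];print(c.min(0),c.max(0))
      ~~~^^^^^^^^^^^^^^^^^^^^^^^^^^^^^^^^^^^^^^^^^^^^^^^^
ValueError: max() iterable argument is empty
```

View pics/wrist_11.png

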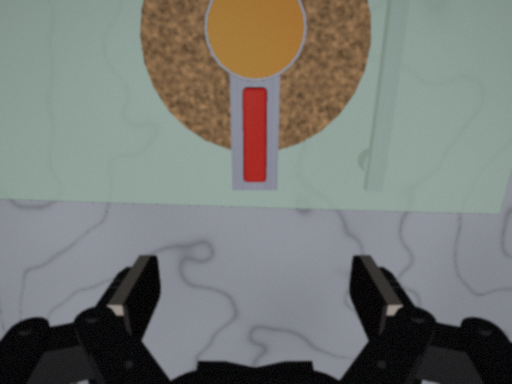

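```bash
python3 -c "
from m import *
im,s,h,sa,v=rect('11'); sd=np.load('pics/side_11.npz')['im']
cv2.imwrite('pics/c11.png',cv2.resize(sd[200:340,270:430],None,fx=4,fy=4))
T=cast('wrist',[(255.5,79)],67,s);print('tin rear edge',T, 'mat rear',cast('wrist',[(255,152),(140.5,30),(370.5,30)],44,s))
print(cast('wrist',[(205,28),(306,28)],67,s))"
```

```text
tin rear edge [[ 485.84635924 -362.26616175   67.        ]] mat rear [[ 413.47552291 -364.29733598   44.        ]
 [ 527.70512674 -252.28896773   44.        ]
 [ 534.9886839  -469.48157908   44.        ]]
[[ 527.58945194 -316.65380211   67.        ]
 [ 530.55124437 -404.97386082   67.        ]]
```

View pics/c11.png

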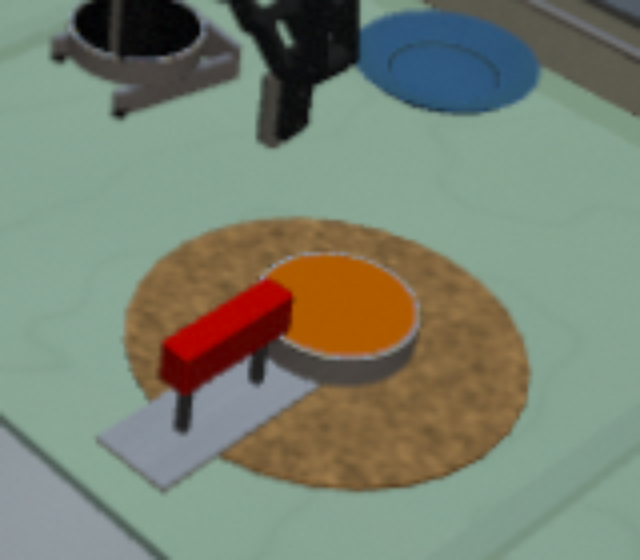

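Tin centre is about (530, −361) and mat centre about (523, −361). The lifter lies flat, everything is level and the gripper is well clear.

```bash
python3 -c "
from bench import *
job_done()"
```

```text
the job is handed in; nothing more can be done
```

The tan tin is on the cork mat, still standing on the lifter's blade, and I have released the lifter and handed the job in at about 17 s of the 58 s. I gripped the lifter by its red handle, slid the blade under the tin, lifted it about 40 mm off its rest, carried it level to the mat, set it down and backed off upwards.

**Last checks:**
- **Position:** the tin's centre is about 7 mm from the mat's centre, against the 65 mm allowed.
- **Lying flat:** by eye, the side view shows the lifter flat on the mat and the tin level on the blade. The blade's rear end overhangs the mat, as allowed.
- **Gripper:** it stood open, about 140 mm above the handle. No contact with the tan tin was seen at any point.
- **Black tin:** it was still on its rest in the last pictures. I did not measure its position again.

**Disagreements:**
- **Mat centre:** my first rough estimates from the top and side cameras differed by about 11 mm. Circle fits brought that to about 4 mm, and the wrist view over the mat agreed.
- **Tin colour mask:** it failed on the last wrist picture, so I took the final tin position from edge pixels I read off the image.

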